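# Tip walnuts from a scoop into a shallow dish, spout held low

### The arm

A 6-joint arm with a two-finger parallel gripper is mounted at the origin on the work surface. World frame = base frame: x ahead of the robot, y to its left, z up, the work surface at z = 0. Lengths are in m, angles in rad, forces in N, time in s.
With the tool pointing down it reaches from about 0.25 to 0.775 m from the base axis. Payload 4 kg.
Tool frame: the origin (TCP) lies midway between the tips of the shut fingers; the grasp point (between the pads) lies 19 mm behind it (grip_depth is the distance from the TCP to the grasp point, in m); z points along the fingers, y is the direction in which the jaws open and shut (so a half turn about z gives the same grasp; the last joint's range is limited). The gripper opens to 94 mm and grips with 3 to 60 N. Pads are 16 mm wide; open, the fingers measure 119 mm over their backs; the gripper's body (75 mm by 177 mm) begins 78 mm behind the grasp point.
Start: joints at [1.227, 0.087, 1.371, -0, 1.684, -0.103], TCP at [0.131, 0.534, 0.206] pointing down, gripper open.
Joint ranges: [-3.1, 3.1], [-0.76, 2.03], [0.27, 2.55], [-1.08, 4.22], [0.17, 2.65], [-2.57, 2.57]. Speed limits (rad/s): [2.79, 2.79, 3.14, 3.14, 3.14, 3.14].

### API

Orientations are given as a unit quaternion [x, y, z, w].
In Python, from plant import * gives the robot as it stands. The module is installed in compiled form; this text tells all that it offers.
- The arm moves only by the tool apply_moves, never from a script. Its arguments are lists of equal length, an entry for each row: "xyz": the shift along the tool's x, y, z in cm, a list of three; "dr": the turn, a rotation vector about the tool's x, y, z in degrees, a list of three; "grip": the closure, from 0 (fully open) to 1 (shut). In form: {"xyz": [[tx, ty, tz], ...], "dr": [[ax, ay, az], ...], "grip": [grip, ...]}. A call has 1 to 20 rows; each row is the pose to reach, as a shift and turn from the pose commanded when the call began, along the tool's axes at that moment; what a row does not reach only later rows make up. A row lasts 1/10 s, in which the tool goes at most 50 mm and 8.59 degrees, less where a joint would pass 70% of its speed; a pose out of reach is approached as far as the arm can. A call with a gripper value outside its range is refused whole. The fingers move at their own pace and stop on an object; "newtons" is the grip in N (left out, the last holds). Time passes only in rows, so rows that repeat a pose let the fingers close. It gives the time, the measured TCP pose, the force and the opening at its end, in the units of the state.
- sense(): the state, without advancing time (a new reading comes with each control period).
- grab_frame(name): name is "scene" or "top" or "wrist"; returns a dict with "image" (420x560x3 uint8, red, green, blue), "mtx" (3x3 intrinsics, pixels), "k1" (the pictures are not rectified: a ray, as slopes to the right and down, at radius r is drawn at 1 + k1 r^2 times it, then the intrinsics apply), "rvec" (rotation vector, rad) and "tvec" (3), from world to camera coordinates, as OpenCV has them. Camera axes: x right, y down, z forward; pixel columns grow to the right and rows downward; lengths in m; the calibration is good to about 2 mm. A picture is of the moment at which its call begins. There is no depth.
- sign_off(): hands the job in, once; it reports no verdict.
The state is a dict: "time_s": time; "qpos": joint angles; "joint_velocities": joint speeds; "tau": joint torques, N m; "eef_pos": TCP position; "tool_rot": TCP orientation; "wrist_force": force on the tool from outside, world axes, zero at the start; "ft_torque": the same for the moment, N m; "gripper_width": finger opening in m.
Only numpy, scipy, OpenCV 4.12 (cv2) and the standard library are available. Lean on these libraries where they do the work, as an engineer would, in place of code of your own. Each camera call takes 0.05 s, during which the arm holds its last target. There are 200 camera calls.

### The job

Draw the green scoop out from under the low shelf by its rear tab and leave it standing on the open counter, let go. Then take it by its black top handle, lower its spout to just above the inside of the white dish (no more than about 3 cm over the dish's rim) while all the walnuts are still aboard, and tip all five walnuts in from there so that none falls or bounces out. Finally stand the empty scoop upright on the counter clear of dish and shelf and let go, leaving the dish, mug, jar and can where they stand.

Things in the scene. Friction and masses are not known exactly. Their poses are not given: they have to be found in the camera images.
- scoop_center (a point): Scoop, loose, 0.3 to 0.5 kg: open green trough 88 mm wide (inside 80), 45 mm high, 210 mm long in all, walls 4 mm; axes: x to its spout, y its left, z up. Point on its midline, 22 mm above its underside, 5 mm ahead of scoop_grip. It starts under the shelf, spout inwards, only the tab and some 10 mm of its rear out. Walnuts pour once the nose is tipped 30 to 50 degrees down; if some jam, tip further.
- scoop_grip (a point): Centre of the scoop's black handle: a level bar 80 mm long (along x), 22 mm wide, 22 mm high, 78 to 100 mm above the scoop's underside (this point 89 mm), roughly over the centre of mass, free underneath except for a leaning post at its rear end. Axes as scoop_center.
- scoop_tab (a point): Point to grip on the scoop's rear pull tab: an upright green fin 14 mm thick (across the scoop), from 8 to 42 mm above the scoop's underside, 58 mm long, its end 18 mm behind this point; this point is 25 mm above the underside and 100 mm behind scoop_grip. Same axes as scoop_grip.
- scoop_lip (a point): Middle of the pouring edge of the spout, 96 mm ahead of and 75 mm below scoop_grip, 14 mm above the scoop's underside. The last 30 mm of floor rise about 18 degrees to this edge, 80 mm wide inside. Same axes as scoop_grip.
- dish: Round white shallow dish, loose, 0.5 kg: 200 mm across the rim, 30 mm high, sides sloping out from a foot 124 mm across, wall 4 mm, bottom 5 mm thick. Origin at the centre of its underside.
- shelf: Low fixed metal shelf on the counter. Origin on the counter under its centre; its own -x points out of its open front, which is where the scoop's tab sticks out. Board 220 mm deep (x from -110 to +110 mm), 260 mm wide (y), underside 128 mm and top 140 mm above the counter, four posts 12 mm thick at x = +-100, y = +-120 mm. A stack of plates and a small carton on its rear top reach 175 mm above the counter.
- walnut0_center (a point): Centre of one of the five loose walnuts, 32 mm long, 27 mm wide, 24 mm thick, 12 g, ridged so that it rolls badly. They start on the scoop's floor.
- walnut1_center (a point): Centre of one of the five loose walnuts, 32 mm long, 27 mm wide, 24 mm thick, 12 g, ridged so that it rolls badly. They start on the scoop's floor.
- walnut2_center (a point): Centre of one of the five loose walnuts, 32 mm long, 27 mm wide, 24 mm thick, 12 g, ridged so that it rolls badly. They start on the scoop's floor.
- walnut3_center (a point): Centre of one of the five loose walnuts, 32 mm long, 27 mm wide, 24 mm thick, 12 g, ridged so that it rolls badly. They start on the scoop's floor.
- walnut4_center (a point): Centre of one of the five loose walnuts, 32 mm long, 27 mm wide, 24 mm thick, 12 g, ridged so that it rolls badly. They start on the scoop's floor.
- mug_center (a point): Blue mug, 80 mm across plus its handle, 90 mm high; point 45 mm up on its axis. Bystander.
- jar_center (a point): Amber jar with a red cap, 70 mm across, 90 mm high; point 45 mm up on its axis. Bystander.
- can_center (a point): Can with a yellow band, 74 mm across, 85 mm high; point 45 mm up on its axis. Bystander.
Things that resemble listed ones, but are neither listed nor needed, are in the scene too. Of the things that look like the part that bears scoop_center, the largest one is meant.

How it is judged:
On the way, in this order (a step that is already met when the one before it is completed fails the run):
1. the scoop stands on the counter, drawn out until its handle's middle is at least 40 mm clear of the shelf's front or side, let go, all walnuts in it ((x of scoop_grip in the frame of shelf below -0.15 m or y of scoop_grip in the frame of shelf below -0.17 m or y of scoop_grip in the frame of shelf above 0.17 m) and height (world z) of scoop_grip below 0.095 m and angle between scoop_grip's own z axis and vertical below 0.1 rad and contact force between the fingers and scoop below 0.2 N and x of walnut0_center in the frame of scoop_grip between -0.07 and 0.115 m and y of walnut0_center in the frame of scoop_grip between -0.05 and 0.05 m and z of walnut0_center in the frame of scoop_grip between -0.095 and 0 m and x of walnut1_center in the frame of scoop_grip between -0.07 and 0.115 m and y of walnut1_center in the frame of scoop_grip between -0.05 and 0.05 m and z of walnut1_center in the frame of scoop_grip between -0.095 and 0 m and x of walnut2_center in the frame of scoop_grip between -0.07 and 0.115 m and y of walnut2_center in the frame of scoop_grip between -0.05 and 0.05 m and z of walnut2_center in the frame of scoop_grip between -0.095 and 0 m and x of walnut3_center in the frame of scoop_grip between -0.07 and 0.115 m and y of walnut3_center in the frame of scoop_grip between -0.05 and 0.05 m and z of walnut3_center in the frame of scoop_grip between -0.095 and 0 m and x of walnut4_center in the frame of scoop_grip between -0.07 and 0.115 m and y of walnut4_center in the frame of scoop_grip between -0.05 and 0.05 m and z of walnut4_center in the frame of scoop_grip between -0.095 and 0 m), for 0.2 s.
2. the scoop is held by its black handle with the pouring edge inside the dish's rim (within 85 mm of its centre) and at most 65 mm above the dish's underside, all walnuts still in the scoop (contact force between the fingers and scoop_handle above 1 N and horizontal distance between scoop_lip and dish below 0.085 m and z of scoop_lip in the frame of dish below 0.065 m and x of walnut0_center in the frame of scoop_grip between -0.07 and 0.115 m and y of walnut0_center in the frame of scoop_grip between -0.05 and 0.05 m and z of walnut0_center in the frame of scoop_grip between -0.095 and 0 m and x of walnut1_center in the frame of scoop_grip between -0.07 and 0.115 m and y of walnut1_center in the frame of scoop_grip between -0.05 and 0.05 m and z of walnut1_center in the frame of scoop_grip between -0.095 and 0 m and x of walnut2_center in the frame of scoop_grip between -0.07 and 0.115 m and y of walnut2_center in the frame of scoop_grip between -0.05 and 0.05 m and z of walnut2_center in the frame of scoop_grip between -0.095 and 0 m and x of walnut3_center in the frame of scoop_grip between -0.07 and 0.115 m and y of walnut3_center in the frame of scoop_grip between -0.05 and 0.05 m and z of walnut3_center in the frame of scoop_grip between -0.095 and 0 m and x of walnut4_center in the frame of scoop_grip between -0.07 and 0.115 m and y of walnut4_center in the frame of scoop_grip between -0.05 and 0.05 m and z of walnut4_center in the frame of scoop_grip between -0.095 and 0 m), for 0.1 s.
At the end, for the whole second after the job is handed in: All five walnuts lie in the dish; the dish is within 30 mm of its start; the scoop stands upright on the counter, at rest, let go, not touching the dish, its spout over 105 mm and handle over 145 mm from the dish's centre, the handle's middle at least 40 mm clear of the shelf's front or side (horizontal distance between each of walnut0_center, walnut1_center, walnut2_center, walnut3_center, walnut4_center and dish below 0.095 m and z of each of walnut0_center, walnut1_center, walnut2_center, walnut3_center, walnut4_center in the frame of dish below 0.06 m and distance of dish from where it was at the start of the episode below 0.03 m and height (world z) of scoop_grip between 0.08 and 0.095 m and angle between scoop_grip's own z axis and vertical below 0.1 rad and horizontal distance between scoop_lip and dish above 0.105 m and horizontal distance between scoop_grip and dish above 0.145 m and contact force between scoop and dish below 0.05 N and (x of scoop_grip in the frame of shelf below -0.15 m or y of scoop_grip in the frame of shelf below -0.17 m or y of scoop_grip in the frame of shelf above 0.17 m) and linear speed of each of scoop, dish below 0.02 m/s and contact force between the fingers and scoop below 0.2 N).
It fails at once if a walnut is out of the scoop anywhere but in or right over the dish (within 95 mm of its centre, its own centre under 80 mm above the dish's underside): dropped from too high, spilt or bounced out (not ((x of walnut0_center in the frame of scoop_grip between -0.07 and 0.115 m and y of walnut0_center in the frame of scoop_grip between -0.05 and 0.05 m and z of walnut0_center in the frame of scoop_grip between -0.095 and 0 m) or (horizontal distance between walnut0_center and dish below 0.095 m and z of walnut0_center in the frame of dish below 0.08 m)) or not ((x of walnut1_center in the frame of scoop_grip between -0.07 and 0.115 m and y of walnut1_center in the frame of scoop_grip between -0.05 and 0.05 m and z of walnut1_center in the frame of scoop_grip between -0.095 and 0 m) or (horizontal distance between walnut1_center and dish below 0.095 m and z of walnut1_center in the frame of dish below 0.08 m)) or not ((x of walnut2_center in the frame of scoop_grip between -0.07 and 0.115 m and y of walnut2_center in the frame of scoop_grip between -0.05 and 0.05 m and z of walnut2_center in the frame of scoop_grip between -0.095 and 0 m) or (horizontal distance between walnut2_center and dish below 0.095 m and z of walnut2_center in the frame of dish below 0.08 m)) or not ((x of walnut3_center in the frame of scoop_grip between -0.07 and 0.115 m and y of walnut3_center in the frame of scoop_grip between -0.05 and 0.05 m and z of walnut3_center in the frame of scoop_grip between -0.095 and 0 m) or (horizontal distance between walnut3_center and dish below 0.095 m and z of walnut3_center in the frame of dish below 0.08 m)) or not ((x of walnut4_center in the frame of scoop_grip between -0.07 and 0.115 m and y of walnut4_center in the frame of scoop_grip between -0.05 and 0.05 m and z of walnut4_center in the frame of scoop_grip between -0.095 and 0 m) or (horizontal distance between walnut4_center and dish below 0.095 m and z of walnut4_center in the frame of dish below 0.08 m))).
It fails at once if a bystander is moved over 30 mm or tipped (distance of any of mug_center, jar_center, can_center from where it was at the start of the episode above 0.03 m or angle between any of mug_center, jar_center, can_center's own z axis and vertical above 0.3 rad).
It also fails if it takes over 72 s, if anything falls off the work surface, if the arm or the gripper's body presses on something with over 40 N, if the wrist force passes 120 N, or if a joint passes its speed limit or range.

## Working session

There is one attempt and no reset: what is moved stays moved. The work goes in short steps, Python scripts to look and compute and a tool call to move; the robot and the scene stay as the last step left them, time stands still between calls to the robot, and variables do not carry over. Pictures are saved under pics/ and viewed, on a budget of 10 in all, crops included, one or two more only if the job needs it, and the job is handed in when it is done.

Besides the shell and the picture viewer there is one more tool, called after ">>>" as name(argument=value, ...), one argument or row to a line, values as JSON. apply_moves: Moves the arm, as the interface text tells. Its arguments: {"type":"object","properties":{"xyz":{"type":"array"},"dr":{"type":"array"},"grip":{"type":"array"},"newtons":{"type":"number"}},"required":["xyz","dr","grip"]}

```bash
mkdir -p pics; cat > h.py <<'E'
from plant import *
import numpy as np, cv2
from scipy.spatial.transform import Rotation as R
def save(f,n): cv2.imwrite('pics/'+n,f["image"][:,:,::-1])
def ray(f,u,v):
    K=f["mtx"]; d=np.array([[[u,v]]],float)
    p=cv2.undistortPoints(d,np.array(K,float),np.array([f["k1"],0,0,0],float))[0,0]
    M=cv2.Rodrigues(np.array(f["rvec"],float))[0]; t=np.array(f["tvec"],float).ravel()
    return -M.T@t, M.T@np.array([p[0],p[1],1.])
def onz(f,u,v,z):
    c,d=ray(f,u,v); return c+d*(z-c[2])/d[2]
def proj(f,P):
    return cv2.projectPoints(np.array(P,float).reshape(-1,1,3),np.array(f["rvec"],float),np.array(f["tvec"],float),np.array(f["mtx"],float),np.array([f["k1"],0,0,0],float))[0][:,0]
def rel(P,Rt=None):
    """shift in tool cm to bring TCP to world P"""
    s=sense(); T=R.from_quat(s["tool_rot"]); return T.inv().apply(np.array(P)-s["eef_pos"])*100
E
python3 - <<'E'
from h import *
import pickle
s=sense();print(s)
print(R.from_quat(s["tool_rot"]).as_matrix().round(3))
for n in ["scene","top"]:
    f=grab_frame(n);save(f,n+"0.png");pickle.dump(f,open(n+"0.pkl","wb"))
    c,d=ray(f,280,210);print(n,c,d)
E
```

```text
{'time_s': 0.0, 'qpos': array([ 1.22688085e+00,  8.79349164e-02,  1.37222152e+00, -2.77281222e-05,
        1.68361417e+00, -1.03076542e-01]), 'joint_velocities': array([-0.00243895, -0.00182393,  0.00139205, -0.00028585,  0.00315275,
        0.00137298]), 'tau': array([-1.41600205e-03, -3.40160751e+01, -3.02438807e+01,  7.17110164e-02,
        3.25503107e-02, -1.56705560e-04]), 'eef_pos': array([0.13100056, 0.53360798, 0.20433178]), 'tool_rot': array([ 1.20130109e-01,  9.92757559e-01, -1.06494376e-03, -2.27925380e-04]), 'wrist_force': array([ 0.00453792, -0.59614291,  0.11338037]), 'ft_torque': array([-0.02294833,  0.00831363,  0.00139702]), 'gripper_width': 0.09410266512444218}
[[-0.971  0.239 -0.001]
 [ 0.239  0.971 -0.002]
 [ 0.    -0.002 -1.   ]]
scene [0.99738351 0.84309456 0.78366483] [-0.39228767 -0.69361246 -0.60416899]
top [0.33448753 0.01511873 1.47133448] [ 0.16119273  0.01359457 -0.98691226]
```

View pics/scene0.png

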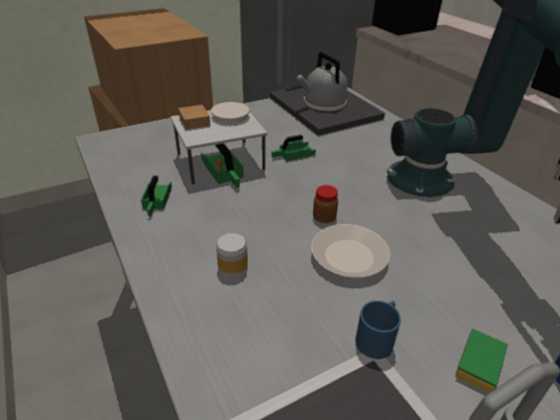

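View pics/top0.png

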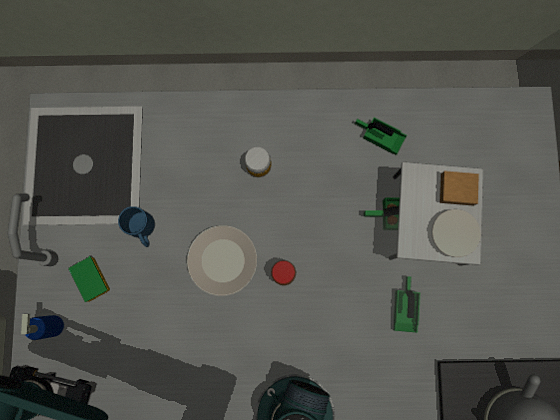

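The scene view shows the shelf at upper left with the scoop's tab at (237,180). The top view shows the tab at (362–383,213), shelf board corners near (402,163), (483,168), (480,264) and (398,258), dish at (222,260), jar (284,272), can (257,161) and mug (137,224). The two decoy scoops are at (380,135) and (407,305).

```bash
python3 - <<'E'
from h import *
import pickle
t=pickle.load(open("top0.pkl","rb"));s=pickle.load(open("scene0.pkl","rb"))
im=t["image"].astype(int)
hsv=cv2.cvtColor(t["image"],cv2.COLOR_RGB2HSV)
for n,(u,v),z in [("shelfFL",(402,163),.14),("shelfBL",(483,168),.14),("BR",(480,264),.14),("FR",(398,258),.14),("jar",(284,272),.09),("can",(257,161),.085),("mug",(134,222),.09),("decoy1",(380,135),.03),("decoy2",(407,310),.03),("decoy2tab",(407,277),.03),("decoy1tab",(355,122),.03)]:
    print(n,onz(t,u,v,z).round(3))
g=((hsv[:,:,0]>45)&(hsv[:,:,0]<75)&(hsv[:,:,1]>120)&(hsv[:,:,2]>40)).astype(np.uint8)
n,l,st,c=cv2.connectedComponentsWithStats(g)
for i in range(1,n):
    if st[i,4]>8: print(st[i],c[i])
# tab pixels
m=g.copy(); m[:,:355]=0;m[:,410:]=0;m[:195]=0;m[235:]=0
for u in range(356,402,2):
    v=np.where(m[:,u])[0]
    if len(v):print(u,v.min(),v.max(),onz(t,u,v.mean(),.042).round(3))
w=((hsv[:,:,1]<70)&(hsv[:,:,2]>110)).astype(np.uint8); w[:,:170]=0;w[:,265:]=0;w[:215]=0;w[305:]=0
n,l,st,c=cv2.connectedComponentsWithStats(w)
i=1+np.argmax(st[1:,4]);print("dish",st[i],c[i])
cn=max(cv2.findContours((l==i).astype(np.uint8),0,1)[0],key=len)
p=np.array([onz(t,u,v,.03)[:2] for u,v in cn[:,0]]);e,r=cv2.minEnclosingCircle(p.astype(np.float32));print("dish",e,r)
ww=((hsv[:,:,1]<60)&(hsv[:,:,2]>130)).astype(np.uint8);ww[:,:385]=0;ww[:,490:]=0;ww[:150]=0;ww[275:]=0
n,l,st,c=cv2.connectedComponentsWithStats(ww);i=1+np.argmax(st[1:,4]);print(st[i])
cn=max(cv2.findContours((l==i).astype(np.uint8),0,1)[0],key=len);b=cv2.boxPoints(cv2.minAreaRect(cn));print(b,[onz(t,u,v,.14).round(3) for u,v in b])
E
```

```text
shelfFL [ 0.676 -0.297  0.14 ]
shelfBL [ 0.659 -0.515  0.14 ]
BR [ 0.402 -0.488  0.14 ]
FR [ 0.421 -0.274  0.14 ]
jar [0.39  0.025 0.09 ]
can [0.701 0.097 0.085]
mug [0.532 0.436 0.09 ]
decoy1 [ 0.79  -0.262  0.03 ]
decoy2 [ 0.283 -0.316  0.03 ]
decoy2tab [ 0.374 -0.321  0.03 ]
decoy1tab [ 0.831 -0.19   0.03 ]
[356 119  12   8  39] [361.71794872 122.84615385]
[371 118  30  14  37] [385.37837838 124.27027027]
[365 128  41  25 511] [385.66927593 138.67318982]
[385 198  14  10  74] [390.86486486 201.67567568]
[365 210  19   6  91] [373.68131868 212.86813187]
[ 69 256  38  46 957] [ 87.39916405 278.77324974]
[408 277   3  13  27] [408.55555556 282.77777778]
[394 294  21  38 324] [403.64814815 319.2808642 ]
366 211 215 [ 0.556 -0.21   0.042]
368 211 215 [ 0.556 -0.216  0.042]
370 211 215 [ 0.556 -0.221  0.042]
372 211 215 [ 0.556 -0.227  0.042]
374 211 215 [ 0.556 -0.233  0.042]
376 210 215 [ 0.557 -0.239  0.042]
378 210 215 [ 0.557 -0.244  0.042]
380 211 215 [ 0.556 -0.25   0.042]
382 211 214 [ 0.557 -0.256  0.042]
386 198 206 [ 0.587 -0.268  0.042]
388 198 204 [ 0.588 -0.274  0.042]
390 198 203 [ 0.59  -0.28   0.042]
392 198 202 [ 0.592 -0.286  0.042]
394 198 203 [ 0.59  -0.291  0.042]
396 198 216 [ 0.576 -0.297  0.042]
398 198 205 [ 0.586 -0.303  0.042]
dish [ 187  225   70   71 3904] [221.77766393 260.2133709 ]
dish (0.428954154253006, 0.20137539505958557) 0.10058284550905228
[ 398  163   85  101 5830]
[[397.37292 258.91434]
 [402.4392  162.65468]
 [484.05524 166.95029]
 [478.98895 263.20996]] [array([ 0.418, -0.272,  0.14 ]), array([ 0.677, -0.298,  0.14 ]), array([ 0.662, -0.518,  0.14 ]), array([ 0.404, -0.485,  0.14 ])]
```

>>> apply_moves(
  xyz=[
    [-58.3,-59.2,5],
    [-58.3,-59.2,5],
    [-58.3,-59.2,5],
    [-58.3,-59.2,5],
    [-58.3,-59.2,5],
    [-58.3,-59.2,5],
    [-58.3,-59.2,5],
    [-58.3,-59.2,5],
    [-58.3,-59.2,5],
    [-58.3,-59.2,5],
    [-58.3,-59.2,5],
    [-58.3,-59.2,5],
    [-58.3,-59.2,5],
    [-58.3,-59.2,5],
    [-58.3,-59.2,5],
    [-58.3,-59.2,5],
    [-58.3,-59.2,5],
    [-58.3,-59.2,5],
    [-58.3,-59.2,5],
    [-58.3,-59.2,5],
  ],
  dr=[
    [0,0,76],
    [0,0,76],
    [0,0,76],
    [0,0,76],
    [0,0,76],
    [0,0,76],
    [0,0,76],
    [0,0,76],
    [0,0,76],
    [0,0,76],
    [0,0,76],
    [0,0,76],
    [0,0,76],
    [0,0,76],
    [0,0,76],
    [0,0,76],
    [0,0,76],
    [0,0,76],
    [0,0,76],
    [0,0,76],
  ],
  grip=[0,0,0,0,0,0,0,0,0,0,0,0,0,0,0,0,0,0,0,0],
)

```text
time_s: 2.1
eef_pos: [0.5557, -0.1787, 0.1553]
tool_rot: [0.706, 0.709, 0.0, -0.0]
wrist_force: [0.2, -0.1, -0.4]
gripper_width: 0.0938
```

```bash
python3 - <<'E'
from h import *
import pickle
s=sense();print(s["time_s"],s["qpos"].round(3),s["eef_pos"],R.from_quat(s["tool_rot"]).as_matrix().round(3))
f=grab_frame("wrist");save(f,"w1.png");pickle.dump(f,open("w1.pkl","wb"));print(ray(f,280,210), proj(f,[[.556,-.222,.042]]))
E
```

```text
2.1 [-0.409  0.177  1.369  0.     1.596 -0.413] [ 0.55568961 -0.17874374  0.15531813] [[-0.004  1.    -0.001]
 [ 1.     0.004  0.001]
 [ 0.001 -0.001 -1.   ]]
(array([ 0.55648403, -0.09703558,  0.33493902]), array([ 0.00818511, -0.28535393, -0.9584421 ])) [[276.7568173  246.27092083]]
```

View pics/w1.png

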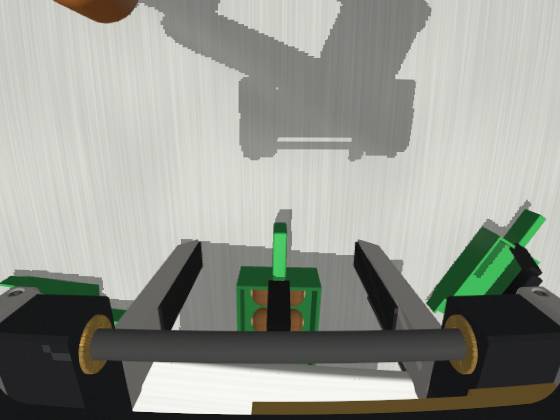

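The wrist view shows the tab's top face from (280,233) to (279,278) and the trough's rear rim from (238,268) to (320,268). Walnuts are visible inside.

```bash
python3 - <<'E'
from h import *
import pickle
f=pickle.load(open("w1.pkl","rb"))
for u,v,z in [(280,233,.042),(279.5,277,.042),(280,223,.008),(238,268,.045),(320,268,.045),(279,285,.1)]: print(u,v,onz(f,u,v,z).round(4))
hsv=cv2.cvtColor(f["image"],cv2.COLOR_RGB2HSV)
g=((hsv[:,:,0]>45)&(hsv[:,:,0]<75)&(hsv[:,:,1]>120)&(hsv[:,:,2]>150)).astype(np.uint8)
for v in range(232,280,6):
    u=np.where(g[v,250:310])[0]+250; print(v,u.min(),u.max(),onz(f,u.mean(),v,.042).round(4))
E
```

```text
280 233 [ 0.5591 -0.2079  0.042 ]
279.5 277 [ 0.5589 -0.2562  0.042 ]
280 223 [ 0.5594 -0.2091  0.008 ]
238 268 [ 0.5169 -0.2447  0.045 ]
320 268 [ 0.5998 -0.2443  0.045 ]
279 285 [ 0.5581 -0.2322  0.1   ]Traceback (most recent call last):
  File "<stdin>", line 8, in <module>
    return umr_minimum(a, axis, None, out, keepdims, initial, where)
ValueError: zero-size array to reduction operation minimum which has no identity
```

>>> apply_moves(
  xyz=[
    [-4.3,0.3,5],
    [-4.3,0.3,9],
    [-4.3,0.3,12],
    [-4.3,0.3,14],
    [-4.3,0.3,14.6],
    [-4.3,0.3,14.6],
    [-4.3,0.3,14.6],
    [-4.3,0.3,14.6],
    [-4.3,0.3,14.6],
    [-4.3,0.3,14.6],
    [-4.3,0.3,14.6],
    [-4.3,0.3,14.6],
    [-4.3,0.3,14.6],
    [-4.3,0.3,14.6],
    [-4.3,0.3,14.6],
    [-4.3,0.3,14.6],
  ],
  dr=[
    [0,0,0],
    [0,0,0],
    [0,0,0],
    [0,0,0],
    [0,0,0],
    [0,0,0],
    [0,0,0],
    [0,0,0],
    [0,0,0],
    [0,0,0],
    [0,0,0],
    [0,0,0],
    [0,0,0],
    [0,0,0],
    [0,0,0],
    [0,0,0],
  ],
  grip=[0,0,0,0,0,0,0,0.5,0.7,1,1,1,1,1,1,1],
  newtons=20,
)

```text
time_s: 3.75
eef_pos: [0.5593, -0.2228, 0.0094]
tool_rot: [0.706, 0.708, 0.0, -0.0]
wrist_force: [-0.1, 1.2, 0.8]
gripper_width: 0.0258
```

>>> apply_moves(
  xyz=[
    [0,0,0],
    [0,0,0],
    [0,0,0],
    [0,0,0],
    [0,0,0],
  ],
  dr=[
    [0,0,0],
    [0,0,0],
    [0,0,0],
    [0,0,0],
    [0,0,0],
  ],
  grip=[1,1,1,1,1],
)

```text
time_s: 4.25
eef_pos: [0.5588, -0.2228, 0.0094]
tool_rot: [0.706, 0.708, -0.0, -0.0]
wrist_force: [-2.4, -0.4, 0.9]
gripper_width: 0.0139
```

>>> apply_moves(
  xyz=[
    [0.2,0,0],
    [0.6,0,0],
    [1.2,0,0],
    [2.0,0,0],
    [3.0,0,0],
    [4.2,0,0],
    [5.5,0,0],
    [6.8,0,0],
    [8.1,0,0],
    [9.4,0,0],
    [10.7,0,0],
    [12,0,0],
    [13.2,0,0],
    [14.3,0,0],
    [15.2,0,0],
    [15.9,0,0],
    [16.4,0,0],
    [16.8,0,0],
    [17,0,0],
    [17,0,0],
  ],
  dr=[
    [0,0,0],
    [0,0,0],
    [0,0,0],
    [0,0,0],
    [0,0,0],
    [0,0,0],
    [0,0,0],
    [0,0,0],
    [0,0,0],
    [0,0,0],
    [0,0,0],
    [0,0,0],
    [0,0,0],
    [0,0,0],
    [0,0,0],
    [0,0,0],
    [0,0,0],
    [0,0,0],
    [0,0,0],
    [0,0,0],
  ],
  grip=[1,1,1,1,1,1,1,1,1,1,1,1,1,1,1,1,1,1,1,1],
)

```text
time_s: 6.25
eef_pos: [0.5587, -0.0523, 0.0094]
tool_rot: [0.706, 0.708, 0.0, -0.0]
wrist_force: [-0.6, -0.0, -1.6]
gripper_width: 0.0138
```

>>> apply_moves(
  xyz=[
    [0,0,0],
    [0,0,0],
    [0,0,0],
    [0,0,0],
    [0,0,0],
    [0,0,0],
    [0,0,0],
    [0,0,-3],
    [0,0,-6],
    [0,0,-10],
    [0,0,-14],
    [0,0,-18],
    [0,0,-18],
    [0,0,-18],
  ],
  dr=[
    [0,0,0],
    [0,0,0],
    [0,0,0],
    [0,0,0],
    [0,0,0],
    [0,0,0],
    [0,0,0],
    [0,0,0],
    [0,0,0],
    [0,0,0],
    [0,0,0],
    [0,0,0],
    [0,0,0],
    [0,0,0],
  ],
  grip=[0.8,0.7,0.5,0.2,0,0,0,0,0,0,0,0,0,0],
)

```text
time_s: 7.65
eef_pos: [0.5593, -0.0529, 0.1908]
tool_rot: [0.706, 0.708, 0.001, 0.001]
wrist_force: [0.6, 0.2, -0.9]
gripper_width: 0.0939
```

```bash
python3 - <<'E'
from h import *
import pickle
s=sense();print(s["time_s"],s["qpos"].round(3),s["eef_pos"],R.from_quat(s["tool_rot"]).as_matrix().round(3))
f=grab_frame("wrist");pickle.dump(f,open("w2.pkl","wb"))
t=grab_frame("top");pickle.dump(t,open("t2.pkl","wb"))
im=np.hstack([f["image"][150:420,120:440],t["image"][150:330,180:480].repeat(1,0)[:180].copy() if 0 else cv2.copyMakeBorder(t["image"][100:330,150:500],0,40,0,0,cv2.BORDER_CONSTANT)])
cv2.imwrite("pics/m2.png",im[:,:,::-1])
E
```

```text
7.65 [-0.195  0.115  1.37   0.     1.654 -0.199] [ 0.55934901 -0.05290698  0.19077113] [[-0.004  1.     0.003]
 [ 1.     0.004 -0.   ]
 [-0.001  0.003 -1.   ]]
```

View pics/m2.png

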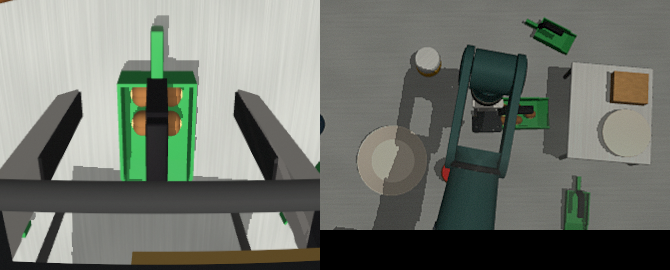

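The scoop is out and standing, with walnuts at its rear; the handle bar is at crop x 147–168, and the top view shows the trough clear of the shelf.

```bash
python3 - <<'E'
from h import *
import pickle
f=pickle.load(open("w2.pkl","rb"))
for u,v,z in [(277,186,.042),(267,186,.1),(157+120,330,.1),(120+120,228,.045),(120+197,228,.045),(120+123,330,.045),(120+193,330,.045)]: print(u,v,onz(f,u,v,z).round(4))
im=f["image"].max(2).astype(int); g=f["image"][:,:,1].astype(int)-f["image"][:,:,0]
for v in range(240,332,10):
    u=np.where(im[v,250:310]<45)[0]+250
    if len(u): print(v,u.min(),u.max(),onz(f,u.mean(),v,.1).round(4))
hsv=cv2.cvtColor(f["image"],cv2.COLOR_RGB2HSV)
G=((hsv[:,:,0]>45)&(hsv[:,:,0]<75)&(hsv[:,:,1]>120))
for v in range(170,230,6):
    u=np.where(G[v,240:320])[0]+240
    if len(u): print(v,u.min(),u.max(),onz(f,u.mean(),v,.042).round(4))
E
```

```text
277 186 [ 0.5601 -0.0427  0.042 ]
267 186 [ 0.5513 -0.0301  0.1   ]
277 330 [ 0.5605 -0.1785  0.1   ]
240 228 [ 0.52   -0.0888  0.045 ]
317 228 [ 0.6038 -0.0886  0.045 ]
243 330 [ 0.5193 -0.2209  0.045 ]
313 330 [ 0.6045 -0.2208  0.045 ]
240 267 286 [ 0.5597 -0.0805  0.1   ]
250 267 287 [ 0.5602 -0.0904  0.1   ]
260 266 287 [ 0.5598 -0.1005  0.1   ]
270 267 287 [ 0.5603 -0.1109  0.1   ]
280 266 287 [ 0.5598 -0.1215  0.1   ]
290 267 287 [ 0.5603 -0.1323  0.1   ]
300 267 287 [ 0.5604 -0.1435  0.1   ]
310 267 286 [ 0.5599 -0.1548  0.1   ]
320 267 286 [ 0.5599 -0.1665  0.1   ]
330 267 286 [ 0.56   -0.1785  0.1   ]
182 271 282 [ 0.5596 -0.0384  0.042 ]
188 271 282 [ 0.5596 -0.0449  0.042 ]
194 271 282 [ 0.5596 -0.0514  0.042 ]
200 271 282 [ 0.5596 -0.058   0.042 ]
206 271 282 [ 0.5597 -0.0647  0.042 ]
212 271 282 [ 0.5597 -0.0714  0.042 ]
218 271 282 [ 0.5597 -0.0783  0.042 ]
224 241 313 [ 0.5603 -0.0852  0.042 ]
```

>>> apply_moves(
  xyz=[
    [-5,0,0],
    [-10,0,2],
    [-10.3,0,5],
    [-10.3,0,8],
    [-10.3,0,10.5],
    [-10.3,0,12.1],
    [-10.3,0,12.1],
    [-10.3,0,12.1],
    [-10.3,0,12.1],
    [-10.3,0,12.1],
    [-10.3,0,12.1],
    [-10.3,0,12.1],
    [-10.3,0,12.1],
    [-10.3,0,12.1],
    [-10.3,0,12.1],
    [-10.3,0,12.1],
    [-10.3,0,12.1],
    [-10.3,0,12.1],
    [-10.3,0,12.1],
    [-10.3,0,12.1],
  ],
  dr=[
    [0,0,0],
    [0,0,0],
    [0,0,0],
    [0,0,0],
    [0,0,0],
    [0,0,0],
    [0,0,0],
    [0,0,0],
    [0,0,0],
    [0,0,0],
    [0,0,0],
    [0,0,0],
    [0,0,0],
    [0,0,0],
    [0,0,0],
    [0,0,0],
    [0,0,0],
    [0,0,0],
    [0,0,0],
    [0,0,0],
  ],
  grip=[0,0,0,0,0,0,0,0.4,0.6,0.8,0.8,1,1,1,1,1,1,1,1,1],
  newtons=45,
)

```text
time_s: 9.75
eef_pos: [0.5589, -0.1558, 0.0684]
tool_rot: [0.706, 0.708, -0.0, -0.0]
wrist_force: [-1.9, 0.8, -0.3]
gripper_width: 0.0216
```

>>> apply_moves(
  xyz=[
    [0,0,-0.2],
    [0,0,-0.6],
    [0,0,-1.3],
    [0,0,-2.3],
    [0,0,-3.5],
    [0,0,-4.8],
    [0,0,-6.1],
    [0,0,-7.4],
    [0,0,-8.7],
    [0,0,-9.9],
    [0,0,-10.8],
    [0,0,-11.5],
    [0,0,-11.9],
    [0,0,-12],
    [0,0,-12],
    [0,0,-12],
  ],
  dr=[
    [0,0,0],
    [0,0,0],
    [0,0,0],
    [0,0,0],
    [0,0,0],
    [0,0,0],
    [0,0,0],
    [0,0,0],
    [0,0,0],
    [0,0,0],
    [0,0,0],
    [0,0,0],
    [0,0,0],
    [0,0,0],
    [0,0,0],
    [0,0,0],
  ],
  grip=[1,1,1,1,1,1,1,1,1,1,1,1,1,1,1,1],
)

```text
time_s: 11.35
eef_pos: [0.5588, -0.1556, 0.1877]
tool_rot: [0.706, 0.708, -0.0, -0.001]
wrist_force: [-0.1, 0.3, -4.6]
gripper_width: 0.0218
```

```bash
python3 - <<'E'
from h import *
import pickle
s=sense();print(s["time_s"],s["qpos"].round(3),s["eef_pos"],s["wrist_force"],s["ft_torque"],s["gripper_width"])
f=grab_frame("wrist");t=grab_frame("scene");pickle.dump(t,open("s3.pkl","wb"));pickle.dump(f,open("w3.pkl","wb"))
im=np.hstack([f["image"][150:420,120:440],t["image"][70:340,130:430]])
cv2.imwrite("pics/m3.png",im[:,:,::-1])
E
```

```text
11.35 [-0.369  0.159  1.326  0.     1.658 -0.373] [ 0.55876533 -0.15564931  0.18768563] [-0.07915405  0.33865785 -4.63918914] [-0.12153396  0.08072255 -0.01692706] 0.02178531086702883
```

View pics/m3.png

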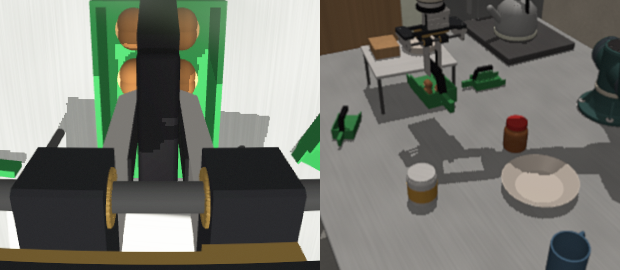

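>>> apply_moves(
  xyz=[
    [0.4,0,0],
    [1.2,0,0],
    [2.4,-0.1,0],
    [4,-0.2,0],
    [6,-0.3,0],
    [8.4,-0.4,0],
    [11,-0.5,0],
    [13.6,-0.7,0],
    [16.3,-0.8,0],
    [19,-0.9,0],
    [21.8,-1.1,0],
    [24.6,-1.2,0],
    [27.4,-1.4,0],
    [30,-1.5,0],
    [32.5,-1.6,0],
    [34.7,-1.7,0],
    [36.7,-1.8,0],
    [38.4,-1.9,0],
    [39.7,-2,0],
    [40.5,-2,0],
  ],
  dr=[
    [0,0,1],
    [0,0,3],
    [0,0,6],
    [0,0,9.5],
    [0,0,13],
    [0,0,17],
    [0,0,21],
    [0,0,25],
    [0,0,29],
    [0,0,33],
    [0,0,37],
    [0,0,41],
    [0,0,45],
    [0,0,49],
    [0,0,53],
    [0,0,56.5],
    [0,0,60],
    [0,0,62.5],
    [0,0,64],
    [0,0,65],
  ],
  grip=[1,1,1,1,1,1,1,1,1,1,1,1,1,1,1,1,1,1,1,1],
)

```text
time_s: 13.45
eef_pos: [0.537, 0.2506, 0.1882]
tool_rot: [0.976, 0.218, -0.0, -0.0]
wrist_force: [-0.4, 0.4, -4.4]
gripper_width: 0.022
```

```bash
python3 - <<'E'
from h import *
import pickle
s=sense();print(s["time_s"],s["qpos"].round(3),s["eef_pos"],R.from_quat(s["tool_rot"]).as_matrix().round(3))
f=grab_frame("wrist");t=grab_frame("scene");pickle.dump(t,open("s4.pkl","wb"));pickle.dump(f,open("w4.pkl","wb"))
T=R.from_quat(s["tool_rot"]).as_matrix();S=T@np.diag([-1,1,-1])
grip=s["eef_pos"]+S@[0,0,.0206];lip=grip+S@[.096,0,-.075]
print("grip",grip,"lip",lip,"lip-dish",lip[:2]-[.429,.2014])
# expected lip corner/rear pixels in scene
print(proj(t,[grip+S@p for p in ([.096,.04,-.075],[.096,-.04,-.075],[-.118,0,-.047],[.04,0,.011],[-.04,0,.011])]).round(1)-[150,0])
im=np.hstack([f["image"][150:420,120:440],t["image"][100:370,150:500]])
cv2.imwrite("pics/m4.png",im[:,:,::-1])
E
```

```text
13.45 [3.410e-01 1.860e-01 1.294e+00 1.000e-03 1.662e+00 1.472e+00] [0.53695768 0.25063276 0.18818087] [[ 0.905  0.426 -0.001]
 [ 0.426 -0.905  0.001]
 [-0.001 -0.001 -1.   ]]
grip [0.53697691 0.25062238 0.20878086] lip [0.45004283 0.20978678 0.13384143] lip-dish [0.02104283 0.00838678]
[[184.5 214.6]
 [214.2 227.4]
 [149.  262.6]
 [191.  202.8]
 [171.5 221. ]]
```

View pics/m4.png

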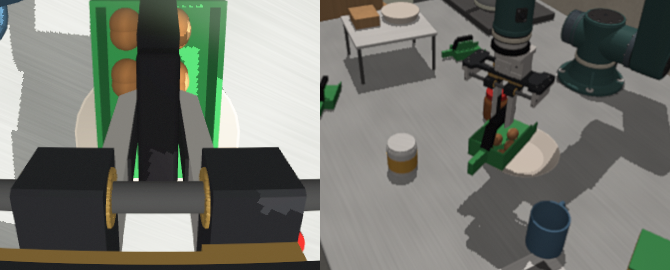

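The wrist view shows walnuts aboard. In the scene view the tab end at crop (152,165) agrees with its prediction (149,163), so the scoop is level with its spout over the dish. Next I lower it.

>>> apply_moves(
  xyz=[
    [0,0,0.3],
    [0,0,0.9],
    [0,0,1.7],
    [0,0,2.7],
    [0,0,3.8],
    [0,0,4.9],
    [0,0,5.9],
    [0,0,6.7],
    [0,0,7.3],
    [0,0,7.7],
    [0,0,7.8],
    [0,0,7.8],
    [0,0,7.8],
    [0,0,7.8],
  ],
  dr=[
    [0,0,0],
    [0,0,0],
    [0,0,0],
    [0,0,0],
    [0,0,0],
    [0,0,0],
    [0,0,0],
    [0,0,0],
    [0,0,0],
    [0,0,0],
    [0,0,0],
    [0,0,0],
    [0,0,0],
    [0,0,0],
  ],
  grip=[1,1,1,1,1,1,1,1,1,1,1,1,1,1],
)

```text
time_s: 14.95
eef_pos: [0.538, 0.2493, 0.1111]
tool_rot: [0.976, 0.218, 0.001, -0.0]
wrist_force: [0.1, 0.1, -4.8]
gripper_width: 0.0216
```

```bash
python3 - <<'E'
from h import *
s=sense();T=R.from_quat(s["tool_rot"]).as_matrix();S=T@np.diag([-1,1,-1])
lip=s["eef_pos"]+S@[.096,0,-.0544];print(s["time_s"],s["eef_pos"],lip,lip[:2]-[.429,.2014],s["wrist_force"])
L=np.array([-9.6,0,5.44])
for a in range(4,65,4): print(a,(L-R.from_euler('y',a,degrees=True).apply(L)).round(1))
E
```

```text
14.95 [0.53798657 0.24925868 0.11111227] [0.45118553 0.20839987 0.05660083] [0.02218553 0.00699987] [ 0.14363765  0.13800384 -4.79275172]
4 [-0.4  0.  -0.7]
8 [-0.9  0.  -1.3]
12 [-1.3  0.  -1.9]
16 [-1.9  0.  -2.4]
20 [-2.4  0.  -3. ]
24 [-3.   0.  -3.4]
28 [-3.7  0.  -3.9]
32 [-4.3  0.  -4.3]
36 [-5.   0.  -4.6]
40 [-5.7  0.  -4.9]
44 [-6.5  0.  -5.1]
48 [-7.2  0.  -5.3]
52 [-8.   0.  -5.5]
56 [-8.7  0.  -5.6]
60 [-9.5  0.  -5.6]
64 [-10.3   0.   -5.6]
```

>>> apply_moves(
  xyz=[
    [-0.2,0,-0.3],
    [-0.4,0,-0.6],
    [-0.6,0,-0.9],
    [-0.9,0,-1.1],
    [-1.1,0,-1.4],
    [-1.3,0,-1.6],
    [-1.6,0,-1.9],
    [-1.9,0,-2.1],
    [-2.1,0,-2.4],
    [-2.4,0,-2.6],
    [-2.7,0,-2.8],
    [-3,0,-3.0],
    [-3.3,0,-3.3],
    [-3.7,0,-3.5],
    [-4,0,-3.7],
    [-4.3,0,-3.9],
    [-4.3,0,-3.9],
    [-4.3,0,-3.9],
    [-4.3,0,-3.9],
    [-4.3,0,-3.9],
  ],
  dr=[
    [0,2,0],
    [0,4,0],
    [0,6,0],
    [0,8,0],
    [0,10,0],
    [0,12,0],
    [0,14,0],
    [0,16,0],
    [0,18,0],
    [0,20,0],
    [0,22,0],
    [0,24,0],
    [0,26,0],
    [0,28,0],
    [0,30,0],
    [0,32,0],
    [0,32,0],
    [0,32,0],
    [0,32,0],
    [0,32,0],
  ],
  grip=[1,1,1,1,1,1,1,1,1,1,1,1,1,1,1,1,1,1,1,1],
)

```text
time_s: 16.95
eef_pos: [0.4991, 0.2309, 0.1497]
tool_rot: [0.938, 0.21, 0.269, -0.06]
wrist_force: [0.9, -0.6, -3.3]
gripper_width: 0.0215
```

```bash
python3 - <<'E'
from h import *
s=sense();T=R.from_quat(s["tool_rot"]).as_matrix();S=T@np.diag([-1,1,-1])
lip=s["eef_pos"]+S@[.096,0,-.0544];print(s["time_s"],s["qpos"].round(2),lip,lip[:2]-[.429,.2014],s["wrist_force"],T[:,2])
f=grab_frame("wrist");t=grab_frame("scene");
im=np.hstack([f["image"][130:420,100:460],cv2.resize(t["image"][170:315,280:480],(400,290))])
cv2.imwrite("pics/m5.png",im[:,:,::-1])
E
```

```text
16.95 [ 0.27 -0.3   1.94  0.11  0.95  1.37] [0.4514928  0.20853866 0.05273545] [0.0224928  0.00713866] [ 0.8936297  -0.55908396 -3.32332992] [ 0.47929606  0.22562323 -0.8481565 ]
```

View pics/m5.png

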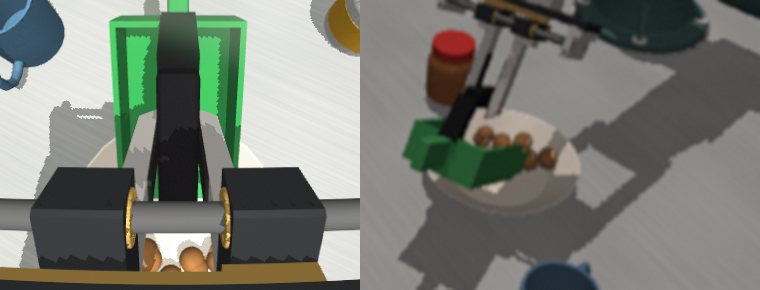

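Walnuts are sliding out: five are seen low around the spout in the scene view, near (480–550,130–160), and the scoop's rear is empty. I tip further to clear any left on the spout.

>>> apply_moves(
  xyz=[
    [-0.2,0,-0.3],
    [-0.4,0,-0.7],
    [-0.6,0,-1.0],
    [-0.9,0,-1.3],
    [-1.1,0,-1.6],
    [-1.3,0,-1.9],
    [-1.6,0,-2.2],
    [-1.9,0,-2.4],
    [-2.1,0,-2.7],
    [-2.4,0,-3.0],
    [-2.4,0,-3.0],
    [-2.4,0,-3.0],
    [-2.4,0,-3.0],
    [-2.4,0,-3.0],
  ],
  dr=[
    [0,2,0],
    [0,4,0],
    [0,6,0],
    [0,8,0],
    [0,10,0],
    [0,12,0],
    [0,14,0],
    [0,16,0],
    [0,18,0],
    [0,20,0],
    [0,20,0],
    [0,20,0],
    [0,20,0],
    [0,20,0],
  ],
  grip=[1,1,1,1,1,1,1,1,1,1,1,1,1,1],
)

```text
time_s: 18.45
eef_pos: [0.4664, 0.2156, 0.1628]
tool_rot: [0.877, 0.196, 0.428, -0.096]
wrist_force: [0.2, -0.3, -4.2]
gripper_width: 0.0213
```

```bash
python3 - <<'E'
from h import *
s=sense();T=R.from_quat(s["tool_rot"]).as_matrix();S=T@np.diag([-1,1,-1])
lip=s["eef_pos"]+S@[.096,0,-.0544];print(s["time_s"],s["qpos"].round(2),s["eef_pos"],lip,lip[:2]-[.429,.2014],s["wrist_force"],T.round(3))
f=grab_frame("top");t=grab_frame("scene");
im=np.hstack([cv2.resize(f["image"][200:310,160:300],(370,290)),cv2.resize(t["image"][170:315,280:480],(400,290))])
cv2.imwrite("pics/m6.png",im[:,:,::-1])
E
```

```text
18.45 [ 0.18 -0.62  2.27  0.35  0.63  1.13] [0.46639608 0.21555098 0.16277971] [0.45173192 0.20862685 0.05363586] [0.02273192 0.00722685] [ 0.20928596 -0.34796343 -4.23432406] [[ 0.557  0.426  0.713]
 [ 0.262 -0.905  0.336]
 [ 0.788  0.    -0.616]]
```

View pics/m6.png

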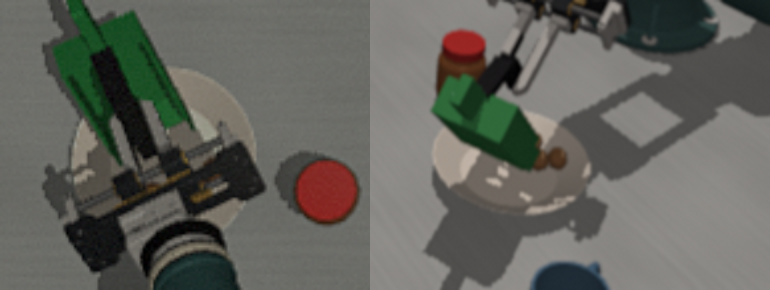

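Wrist force is back by 0.6 N, about 60 g, so the scoop is empty; the visible walnuts lie ahead of the spout. I raise it, then level it.

>>> apply_moves(
  xyz=[
    [0.3,0,-0.2],
    [0.8,0,-0.6],
    [1.4,0,-1.1],
    [2.1,0,-1.6],
    [2.8,0,-2.2],
    [3.5,0,-2.7],
    [4.2,0,-3.3],
    [4.7,0,-3.7],
    [4.7,0,-3.7],
    [4.7,0,-3.7],
  ],
  dr=[
    [0,0,0],
    [0,0,0],
    [0,0,0],
    [0,0,0],
    [0,0,0],
    [0,0,0],
    [0,0,0],
    [0,0,0],
    [0,0,0],
    [0,0,0],
  ],
  grip=[1,1,1,1,1,1,1,1,1,1],
)

```text
time_s: 19.55
eef_pos: [0.4656, 0.2153, 0.2219]
tool_rot: [0.877, 0.196, 0.428, -0.096]
wrist_force: [0.3, -0.3, -5.0]
gripper_width: 0.0216
```

```bash
python3 - <<'E'
from h import *
s=sense();T=R.from_quat(s["tool_rot"]).as_matrix();S=T@np.diag([-1,1,-1])
lip=s["eef_pos"]+S@[.096,0,-.0544];print(s["time_s"],s["qpos"].round(2),s["eef_pos"],lip,s["wrist_force"])
T2=np.array([[.905,.426,0],[.426,-.905,0],[0,0,-1]])
d=(R.from_matrix(T).inv()*R.from_matrix(T2)).as_rotvec(degrees=True);print(d)
L=np.array([-9.6,0,5.44])
for a in (13,26,39,52): print(a,(L-R.from_euler('y',-a,degrees=True).apply(L)).round(1))
print("to out", rel([.62,.29,.19]))
E
```

```text
19.55 [ 0.18 -0.66  2.17  0.29  0.76  1.2 ] [0.46563397 0.21526654 0.22187961] [0.45090493 0.208342   0.11274453] [ 0.31145277 -0.26851249 -5.02304209]
[-4.64156536e-03 -5.19790855e+01 -7.03210835e-04]
13 [1.  0.  2.3]
26 [1.4 0.  4.8]
39 [1.3 0.  7.3]
52 [0.6 0.  9.7]
to out [ 8.05176396 -0.18669203 15.47375038]
```

>>> apply_moves(
  xyz=[
    [0.5,0,1.1],
    [0.8,0,1.9],
    [1.0,0,2.7],
    [1.2,0,3.6],
    [1.4,0,4.8],
    [1.4,0,6.0],
    [1.3,0,7.3],
    [1.1,0,8.2],
    [0.8,0,9.1],
    [0.6,0,9.7],
    [0.6,0,9.7],
    [0.6,0,9.7],
  ],
  dr=[
    [0,-5,0],
    [0,-10,0],
    [0,-15,0],
    [0,-20,0],
    [0,-26,0],
    [0,-32,0],
    [0,-39,0],
    [0,-44,0],
    [0,-49,0],
    [0,-52,0],
    [0,-52,0],
    [0,-52,0],
  ],
  grip=[1,1,1,1,1,1,1,1,1,1,1,1],
)

```text
time_s: 20.75
eef_pos: [0.5386, 0.2497, 0.1661]
tool_rot: [0.976, 0.218, 0.0, -0.0]
wrist_force: [-0.8, 0.7, -3.6]
gripper_width: 0.0217
```

```bash
python3 - <<'E'
from h import *
s=sense();T=R.from_quat(s["tool_rot"]).as_matrix()
print(s["time_s"],s["qpos"].round(2),s["eef_pos"],T.round(3),s["wrist_force"])
f=grab_frame("wrist");t=grab_frame("scene")
im=np.hstack([f["image"][130:420,100:460],cv2.resize(t["image"][130:310,280:480],(400,290))])
cv2.imwrite("pics/m7.png",im[:,:,::-1])
E
```

```text
20.75 [0.34 0.19 1.33 0.   1.62 1.47] [0.5386137  0.24973488 0.16607979] [[ 0.905  0.426  0.   ]
 [ 0.426 -0.905  0.001]
 [ 0.001 -0.001 -1.   ]] [-0.75764146  0.72040954 -3.62606104]
```

View pics/m7.png

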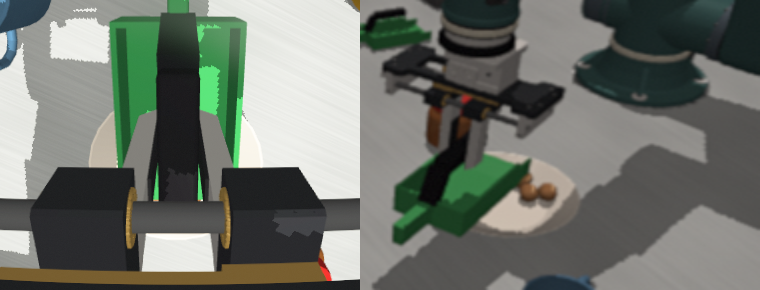

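The scoop is level and empty, with walnuts in the dish around (540,190) in the view. I move outward, clear of the dish, and set it down.

>>> apply_moves(
  xyz=[
    [0.5,0,0],
    [1.5,0,0],
    [3,0,0],
    [5,0,0],
    [7,0,0],
    [9,0,0],
    [10.5,0,0.5],
    [11.5,0,1.5],
    [11.5,0,3],
    [11.5,0,4.5],
    [11.5,0,6],
    [11.5,0,7.2],
    [11.5,0,8.2],
    [11.5,0,9],
    [11.5,0,9.4],
    [11.5,0,9.7],
    [11.5,0,9.7],
    [11.5,0,9.7],
  ],
  dr=[
    [0,0,0],
    [0,0,0],
    [0,0,0],
    [0,0,0],
    [0,0,0],
    [0,0,0],
    [0,0,0],
    [0,0,0],
    [0,0,0],
    [0,0,0],
    [0,0,0],
    [0,0,0],
    [0,0,0],
    [0,0,0],
    [0,0,0],
    [0,0,0],
    [0,0,0],
    [0,0,0],
  ],
  grip=[1,1,1,1,1,1,1,1,1,1,1,1,1,1,1,1,1,1],
)

```text
time_s: 22.65
eef_pos: [0.6427, 0.2985, 0.0708]
tool_rot: [0.976, 0.218, 0.001, -0.0]
wrist_force: [0.8, 0.9, -4.3]
gripper_width: 0.0219
```

>>> apply_moves(
  xyz=[
    [0,0,0.1],
    [0,0,0.2],
    [0,0,0.25],
    [0,0,0.25],
  ],
  dr=[
    [0,0,0],
    [0,0,0],
    [0,0,0],
    [0,0,0],
  ],
  grip=[1,1,1,1],
)

```text
time_s: 23.05
eef_pos: [0.6426, 0.2985, 0.0689]
tool_rot: [0.976, 0.218, 0.001, -0.0]
wrist_force: [-2.9, -1.4, 0.9]
gripper_width: 0.0218
```

Touched down (weight off). Release, rise and back off toward the base side.

>>> apply_moves(
  xyz=[
    [0,0,0],
    [0,0,0],
    [0,0,0],
    [0,0,0],
    [0,0,0],
    [0,0,-2],
    [0,0,-5],
    [0,0,-9],
    [0,0,-14],
    [0,0,-18],
    [0,-8,-20],
    [0,-13,-20],
    [0,-18,-20],
    [0,-23,-20],
    [0,-28,-20],
    [0,-33,-20],
    [0,-33,-20],
    [0,-33,-20],
  ],
  dr=[
    [0,0,0],
    [0,0,0],
    [0,0,0],
    [0,0,0],
    [0,0,0],
    [0,0,0],
    [0,0,0],
    [0,0,0],
    [0,0,0],
    [0,0,0],
    [0,0,0],
    [0,0,0],
    [0,0,0],
    [0,0,0],
    [0,0,0],
    [0,0,0],
    [0,0,0],
    [0,0,0],
  ],
  grip=[0.7,0.5,0.2,0,0,0,0,0,0,0,0,0,0,0,0,0,0,0],
)

```text
time_s: 24.85
eef_pos: [0.498, 0.6016, 0.2655]
tool_rot: [0.975, 0.222, -0.001, -0.0]
wrist_force: [-0.4, -0.7, -0.7]
gripper_width: 0.094
```

```bash
python3 - <<'E'
from h import *
import pickle
s=sense();print(s["time_s"],s["eef_pos"],s["wrist_force"],s["gripper_width"])
f=grab_frame("top");t=grab_frame("scene");pickle.dump(t,open("s8.pkl","wb"));pickle.dump(f,open("t8.pkl","wb"))
im=np.hstack([f["image"][110:310,90:300],cv2.copyMakeBorder(t["image"][160:400,180:480],0,0,0,0,cv2.BORDER_CONSTANT)[:200]])
im=cv2.resize(im,None,fx=1.55,fy=1.55)
cv2.imwrite("pics/m8.png",im[:,:,::-1])
E
```

```text
24.85 [0.49799115 0.60163624 0.26550129] [-0.39146084 -0.74026149 -0.69856027] 0.09400776184375553
```

View pics/m8.png

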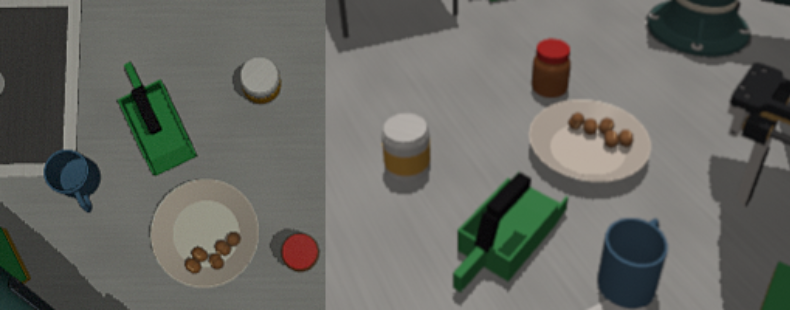

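All five walnuts lie in the dish and the scoop stands upright between can and mug. The dish centre is at full-image pixel (222,260), as it was at the start.

```bash
python3 -c "
from h import *
print(sign_off())"
```

```text
the job is handed in; nothing more can be done
None
```

The job is done and handed in at about 25 s of the 72 s allowed; no verdict was reported.

- **Drawing out:** I pulled the scoop 17 cm out by its tab and let it go. Its handle stood about 13 cm clear of the shelf front, and the walnuts in view were still in it.
- **Pouring:** I took it by the black handle and lowered the spout edge to about 57 mm above the counter, about 23 mm from the dish's centre. I then tipped it slowly to 52°.
- **Setting down:** I stood the empty scoop on the counter with its handle about 23 cm from the dish's centre, let go and backed the arm off.

**Last checks:** the final top and scene pictures show all five walnuts in the dish and the scoop upright and clear of everything. The dish centre is at its starting pixel, and the mug, jar and can look unmoved, though I did not measure them again. The wrist force was too noisy (3.6–5.0 N) to confirm the scoop was empty, so I relied on the pictures for that.

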